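# Reassemble a filter holder on the vacuum manifold

### The arm

A 6-joint arm with a two-finger parallel gripper is mounted at the origin on the work surface. World frame = base frame: x ahead of the robot, y to its left, z up, the work surface at z = 0. Lengths are in m, angles in rad, forces in N, time in s.
With the tool pointing down it reaches from about 0.375 to 0.9 m from the base axis. Payload 3.1 kg.
Tool frame: the origin (TCP) lies on the centre line of the jaws, within the pads' length; the fingertips stand 22 mm ahead of it and the grasp point (between the pads) lies 3 mm ahead of it; z points along the fingers, y is the line along which they close (so a half turn about z gives the same grasp; the last joint's range is limited). The gripper opens to 85 mm and grips with 20 to 120 N. Pads are 22 mm wide; open, the fingers measure 114 mm over their backs; the gripper's body (76 mm by 85 mm) begins 54 mm behind the grasp point. The pads swing forward as they close: fully open they stand 13 mm farther back than shut.
Start: joints at [-1.298, 0.527, 1.433, -0, 1.181, -0.178], TCP at [0.273, -0.562, 0.253] pointing down, gripper open.
Joint ranges: [-3.08, 3.08], [-0.75, 2.2], [0.22, 2.44], [-1.43, 4.57], [0, 2.65], [-2.85, 2.85]. Speed limits (rad/s): [2.79, 2.79, 3.14, 3.14, 3.14, 3.14].

### API

Orientations are given as a unit quaternion [x, y, z, w].
In Python, from station import manip, camrig, workorder gives the robot as it stands (manip), with the cameras (camrig) and the job (workorder).
- The arm moves only by the tool shift_gripper, called after "Emit:" as name(argument=value, ...), one argument or row to a line, values as JSON. Schema: {"type":"object","properties":{"ticks":{"type":"object","properties":{"steps":{"type":"array","items":{"type":"array","items":{"type":"number"},"minItems":5,"maxItems":5},"minItems":1,"maxItems":20}},"additionalProperties":false,"required":["steps"]},"force":{"type":"number"},"only":{"type":"string"},"quiet":{"type":"boolean"},"lines":{"type":"string"}},"required":["ticks"],"additionalProperties":false}. ticks is an object whose key "steps" holds a list of rows, 1 to 20 of them, each of 5 numbers: dx, dy, dz in a scale on which 1.0 is 0.75 m, then a turn about the tool's z in fractions of the full range, 1 being 2 pi rad, then the opening from 0.0 (shut) to 1.0 (fully open); each row is the pose to reach, as a shift and turn from the pose commanded when the call began, along the tool's axes at that moment; what a row does not reach only later rows make up. A row lasts 1/10 s, in which the tool goes at most 0.05 m and 0.15 rad, less where a joint would pass 70% of its speed; a pose out of reach is approached as far as the arm can. The fingers move at their own pace and stop on an object; force is the grip in N (left out, the last holds). Time passes only in rows, so rows that do not move let the fingers close. The tool returns the time, the measured TCP pose, the force, the opening and the grip force at its end. only (a regular expression) keeps the lines of the reply that match it, lines (a string "A,B") keeps lines A to B, and quiet returns only ok. Shift and turn numbers lie between -1 and 1, and a call with a number outside is refused. Input that does not fit is refused with a message, and nothing moves.
- manip.sense(): the state, without advancing time (a new reading comes with each control period).
- camrig.snapshot(name): name is "scene" or "top"; returns a dict with "pixels" (400x640x3 uint8, red, green, blue), "range_z" (400x640 float32, m along the optical axis (not along the pixel's ray), 0 where there is no reading), "fov_y" (degrees; the focal length in pixels is half the picture's height over the tangent of half this angle, whatever the lens; pixels are square), "cx", "cy" (the principal point, pixels), "R" (3x3) and "t" (3): a world point X has camera coordinates R X + t. Camera axes: x right, y down, z forward; pixel columns grow to the right and rows downward; lengths in m; the calibration is good to about 2 mm. A picture is of the moment at which its call begins.
- workorder.sign_off(): hands the job in; it is judged then, once.
The state is a dict: "t": time; "q": joint angles; "qd": joint speeds; "tau": joint torques, N m; "tcp_pos": TCP position; "tool_rot": TCP orientation; "force": force on the tool from outside, world axes, zero at the start; "ft_torque": the same for the moment, N m; "finger_gap": opening from 0.0 (shut) to 1.0 (fully open); "gripper_force": force on a finger pad.
Only numpy, scipy, OpenCV 4.12 (cv2) and the standard library are available. Lean on these libraries where they do the work, as an engineer would, in place of code of your own. Each camera call takes 0.05 s, during which the arm holds its last target. There are 200 camera calls.

### The job

Put the washed filter holder back together on the bare place of the vacuum manifold: the rubber gasket flat on the flange round the spigot, the steel support screen centred on the gasket, the funnel upright over both so that it rests on the screen, and last the lid fully down in the funnel's mouth. Set each part down gently rather than dropping it, let go of it when it is seated before fetching the next, and leave the assembled holder on the neighbouring place, the sample bottle and the petri dish as they are.

Things in the scene. Friction and masses are not known exactly. Their poses are not given: they have to be found in the camera images.
- bare_head: The bare place of the fixed manifold (a steel tube with three places in a row, 130 mm apart; the bare one differs from start to start): a steel disc flange 72 mm across on a stem, about 100 mm above the bench, bearing only a low chamfered spigot (26 mm across, 6 mm high) with a dark drain hole. Origin: centre of the flange's flat top, at the spigot's foot; z up.
- gasket: Loose black rubber ring, 47 mm outside, 33 mm hole, 10 mm thick, about 20 g, lying flat on the bench. It drops round the spigot with 3.5 mm of play all round and then lies on the flange. Origin: centre of its underside, z along its axis (up).
- screen: Loose steel support screen: a perforated solid disc, 48 mm across, 8 mm thick, its top edge chamfered 2 mm, about 70 g, lying flat on the bench. It lies centred on top of the gasket; nothing there guides it sideways. Origin: centre of its underside, z up.
- funnel: Loose steel funnel, a straight open cup, upright on the bench: 90 mm high, 60 mm outside, 54 mm inside, about 240 g; its foot (lowest 20 mm) 70 mm across. Below, a hollow skirt, 64 mm inside, 14 mm deep, slips over screen and gasket until its inner shoulder rests on the screen; its lower edge then hangs 4 mm above the flange. Origin: centre of the lower edge, z up, mouth at 90 mm.
- lid: Loose steel lid, right way up on the bench, about 90 g: plate 66 mm across, 4 mm thick (8 to 12 mm above the origin); below it a tapered plug 8 mm deep (50 mm across at the plate, 40 at the bottom) for the funnel's 54 mm mouth; above it a black knob 22 mm across, 16 to 42 mm above the origin. Fully down, the plate lies on the funnel's rim. Origin: centre of the plug's bottom, z up.
- assembled_holder: A complete filter holder with its lid on, standing loose on another place of the manifold, to be left alone: 70 mm across at the foot, 128 mm high above its flange, black knob on top. Origin: centre of its underside (on the flange), z up.
- plugged_head: The third place of the manifold, fixed and out of use: the same flange closed with a black rubber stopper 52 mm across and 37 mm high. Origin: centre of the flange's top.
- sample_bottle: Bystander: white sample bottle with a blue cap, 60 mm across, 116 mm high, loose and upright on the bench. Origin: centre of its underside.
- petri_dish: Bystander: closed petri dish, pale and smooth, 57 mm across, 16 mm high, loose on the bench. Origin: centre of its underside.

How it is judged:
By the outcome, as a careful person would: the job done as asked, in the order asked, and still so for the second after the job is handed in, with the robot touching nothing.
It also fails if it takes over 115 s, if anything falls off the work surface, if the arm or the gripper's body presses on something with over 40 N, if the wrist force passes 120 N, or if a joint passes its speed limit or range.

## Working session

There is one attempt and no reset: what is moved stays moved. The work goes in short steps, Python scripts to look and compute and a tool call to move; the robot and the scene stay as the last step left them, time stands still between calls to the robot, and variables do not carry over. Pictures are saved under pics/ and viewed, at most 14 in all, crops included, and the job is handed in when it is done.

```bash
ls; mkdir -p pics; python3 - <<'E'
from station import manip, camrig, workorder
import cv2
s=manip.sense();print({k:s[k] for k in('t','tcp_pos','tool_rot','finger_gap','force')})
for n in("scene","top"):
    d=camrig.snapshot(n);cv2.imwrite(f'pics/{n}0.png',d['pixels'][:,:,::-1])
    print(n,d['fov_y'],d['cx'],d['cy'],d['R'],d['t'],(d['range_z']>0).mean())
E
```

```text
pics
station.py
{'t': 0.0, 'tcp_pos': array([ 0.2726944 , -0.56163274,  0.2523487 ]), 'tool_rot': array([ 9.74598939e-01,  2.23954819e-01, -4.99783433e-05, -1.07011609e-03]), 'finger_gap': 0.9983504895600631, 'force': array([ 0.70939119, -0.02515392, -0.35235589])}
scene 45.16132401792018 316.7143307417132 196.9487581108326 [[-0.73996865  0.67254114 -0.01161102]
 [ 0.46734649  0.50163353 -0.72797738]
 [-0.48377026 -0.54410681 -0.68550282]] [ 0.42031482 -0.16951455  1.42823949] 0.99597265625
top 52.60557928612428 317.3950398135039 206.2102279296515 [[ 0.02909711 -0.99956363  0.00508929]
 [-0.99414591 -0.02946867 -0.10394957]
 [ 0.10405418 -0.00203486 -0.99456955]] [-0.05655092  0.54746027  0.92993207] 0.9959921875
```

View pics/scene0.png

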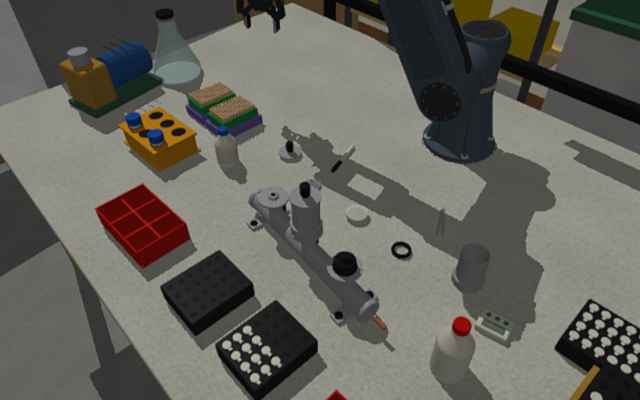

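View pics/top0.png

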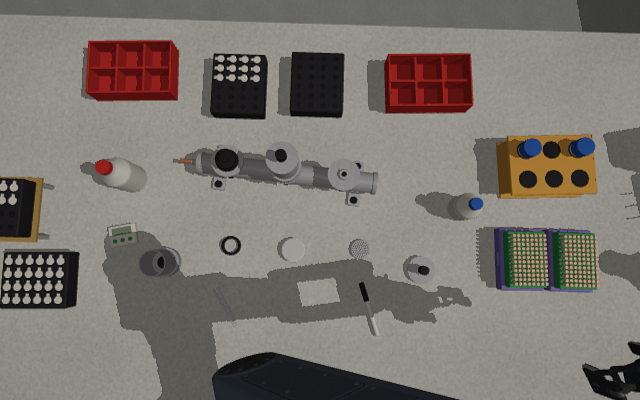

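The top view shows the gasket (231,245), petri dish (292,250), screen (359,249), lid (420,268), funnel (158,263), bare head (344,175), assembled holder (284,158) and plugged head (226,158). The scene view agrees, with the bare head at (272,197). Next I measure them from range and ray casts.

```bash
cat > h.py <<'E'
import numpy as np,cv2
from station import manip, camrig, workorder
def snap(n):
    d=camrig.snapshot(n);h,w=d['range_z'].shape
    f=h/2/np.tan(np.radians(d['fov_y'])/2)
    v,u=np.mgrid[:h,:w]
    ray=np.dstack([(u-d['cx'])/f,(v-d['cy'])/f,np.ones((h,w))])
    d['f']=f;d['P']=(ray*d['range_z'][...,None]-d['t'])@d['R']
    return d
def cast(d,u,v,z):
    C=-d['R'].T@d['t'];r=d['R'].T@np.array([(u-d['cx'])/d['f'],(v-d['cy'])/d['f'],1])
    return C+r*(z-C[2])/r[2]
def band(d,u,v,rad,zl,zh):
    "circle round the points between two heights near a pixel, by rays on the mean height"
    P=d['P'];m=((P[...,2]>zl)&(P[...,2]<zh)).astype(np.uint8)
    w=np.zeros_like(m);cv2.circle(w,(u,v),rad,1,-1);m&=w
    n,l,st,c=cv2.connectedComponentsWithStats(m)
    if n<2:return None
    i=1+st[1:,4].argmax();k=cv2.findContours((l==i).astype(np.uint8),0,2)[0][0][:,0]
    z=np.median(P[...,2][l==i]);X=np.array([cast(d,a,b,z)[:2] for a,b in k],np.float32)
    (x,y),r=cv2.minEnclosingCircle(X);e=cv2.fitEllipse(X) if len(X)>4 else None
    return np.round([x,y,r*2],4),e and np.round([*e[0],*e[1]],4),round(float(z),4),int(st[i,4])
E
python3 - <<'E'
from h import *
T=snap('top');S=snap('scene')
for n,u,v,r,a,b in [('gasket',231,245,16,.005,.02),('petri',292,250,18,.01,.03),('screen',359,249,16,.004,.02),('lidplate',420,268,20,.007,.018),('lidknob',424,269,10,.03,.06),('funnel',158,263,28,.08,.1),('bare',344,175,22,.09,.103),('spigot',344,175,12,.103,.12),('holder',284,158,22,.18,.215),('hknob',284,158,14,.215,.24),('plug',226,158,18,.125,.15),('bottle',470,205,25,.09,.13)]:
    print(n,band(T,u,v,r,a,b))
print('bench z',T['P'][300:310,500:510,2].mean())
for n,u,v,r,a,b in [('gasket',401,250,14,.005,.02),('lidknob',290,148,9,.03,.05),('funnel',474,258,28,.08,.1),('bare',272,197,22,.09,.103),('petri',357,215,16,.01,.03)]:
    print('S',n,band(S,u,v,r,a,b))
c=lambda d,u,v,w,h:cv2.resize(d['pixels'][v-h:v+h,u-w:u+w,::-1],None,fx=4 if w<=100 else 2.6,fy=4 if w<=100 else 2.6,interpolation=2)
cv2.imwrite('pics/c1.png',c(T,290,210,150,90))
cv2.imwrite('pics/c2.png',c(S,330,190,100,70))
E
```

```text
gasket (array([0.4504, 0.1636, 0.047 ]), array([0.4505, 0.1635, 0.0446, 0.0455]), 0.0104, 164)
petri (array([0.4448, 0.0142, 0.0567]), array([0.4445, 0.0144, 0.0546, 0.0548]), 0.0156, 444)
screen (array([ 0.4516, -0.1462,  0.0503]), array([ 0.4511, -0.1451,  0.0459,  0.0465]), 0.0088, 312)
lidplate (array([ 0.4067, -0.2905,  0.0668]), array([ 0.4062, -0.2907,  0.0637,  0.0644]), 0.0129, 515)
lidknob (array([ 0.4063, -0.2895,  0.0239]), array([ 0.4066, -0.2895,  0.0206,  0.0222]), 0.0423, 79)
funnel (array([0.4074, 0.3156, 0.0641]), array([0.4075, 0.3159, 0.0586, 0.0619]), 0.0896, 210)
bare (array([ 0.6132, -0.0958,  0.0723]), array([ 0.613 , -0.0958,  0.0695,  0.0699]), 0.1008, 664)
spigot (array([ 0.6123, -0.0969,  0.028 ]), array([ 0.6131, -0.0965,  0.024 ,  0.0252]), 0.1066, 106)
holder (array([0.6249, 0.0335, 0.066 ]), array([0.625 , 0.0334, 0.0638, 0.0642]), 0.1989, 739)
hknob (array([0.6236, 0.0328, 0.0239]), array([0.624 , 0.0329, 0.0205, 0.0231]), 0.2285, 113)
plug (array([0.6366, 0.1614, 0.0441]), array([0.6365, 0.1614, 0.0368, 0.039 ]), 0.1275, 215)
bottle (array([ 0.5536, -0.3775,  0.0415]), array([ 0.5536, -0.3777,  0.0324,  0.0392]), 0.1143, 227)
bench z 0.010836822251684758
S gasket (array([0.4553, 0.1653, 0.0502]), array([0.455 , 0.1647, 0.0454, 0.0481]), 0.0092, 155)
S lidknob (array([ 0.4137, -0.2869,  0.0378]), array([ 0.4124, -0.2876,  0.0195,  0.0361]), 0.0404, 49)
S funnel (array([0.4132, 0.3156, 0.069 ]), array([0.412 , 0.3171, 0.0589, 0.0665]), 0.0869, 264)
S bare (array([ 0.618 , -0.0944,  0.0771]), array([ 0.6181, -0.0942,  0.0716,  0.0746]), 0.1, 494)
S petri (array([0.4502, 0.0154, 0.0611]), array([0.4496, 0.015 , 0.0545, 0.0589]), 0.0148, 315)
```

View pics/c1.png

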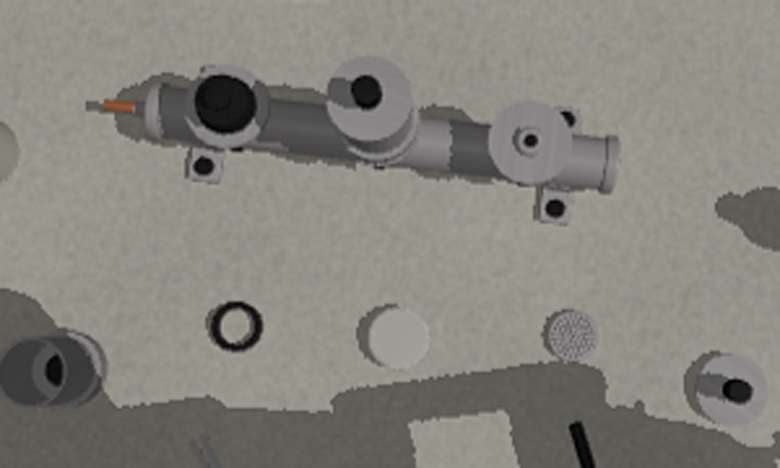

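View pics/c2.png

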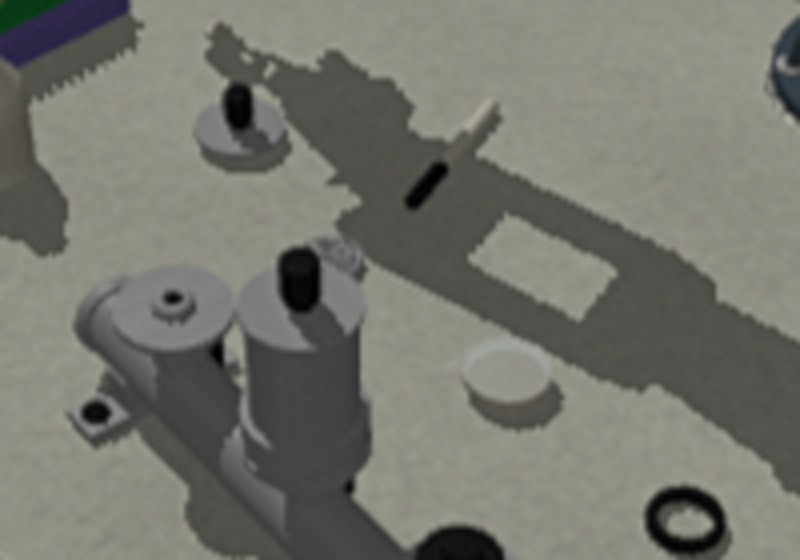

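The crops confirm which part is which: bare head at c1 (530,140), screen at c1 (570,335), gasket at c1 (236,326). The scene-camera fits pick up side walls, so I trust the top camera. Moving above the gasket with tool x along world x.

The manual's scale: shifts go in shares of 0.75 m and turns go in shares of 2 pi rad. Converting my numbers, -0.5749 m is -0.7665, 0.4765 m is 0.6353, 0.4518 rad is 0.0719.

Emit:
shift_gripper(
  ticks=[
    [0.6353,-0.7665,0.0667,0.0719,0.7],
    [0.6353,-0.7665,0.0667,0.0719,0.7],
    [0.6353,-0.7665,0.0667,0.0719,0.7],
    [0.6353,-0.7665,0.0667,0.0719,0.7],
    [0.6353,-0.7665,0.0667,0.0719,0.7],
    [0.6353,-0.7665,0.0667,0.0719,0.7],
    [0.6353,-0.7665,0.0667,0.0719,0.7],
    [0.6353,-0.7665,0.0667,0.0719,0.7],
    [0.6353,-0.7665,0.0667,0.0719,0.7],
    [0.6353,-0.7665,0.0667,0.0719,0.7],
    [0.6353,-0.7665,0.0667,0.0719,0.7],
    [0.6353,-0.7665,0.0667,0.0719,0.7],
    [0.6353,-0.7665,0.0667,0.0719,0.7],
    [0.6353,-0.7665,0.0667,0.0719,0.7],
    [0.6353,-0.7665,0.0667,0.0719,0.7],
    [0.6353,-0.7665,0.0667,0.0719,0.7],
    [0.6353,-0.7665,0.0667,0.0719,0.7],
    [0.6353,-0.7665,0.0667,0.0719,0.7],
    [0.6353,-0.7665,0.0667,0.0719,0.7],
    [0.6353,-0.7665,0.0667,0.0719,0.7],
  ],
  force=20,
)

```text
refused: ticks: the value is not of type 'object' (schema: type "object"). Nothing was moved.
```

I used the wrong layout. The manual says an object with the rows under "steps"; once more.

Emit:
shift_gripper(
  ticks={"steps":[[0.6353,-0.7665,0.0667,0.0719,0.7],[0.6353,-0.7665,0.0667,0.0719,0.7],[0.6353,-0.7665,0.0667,0.0719,0.7],[0.6353,-0.7665,0.0667,0.0719,0.7],[0.6353,-0.7665,0.0667,0.0719,0.7],[0.6353,-0.7665,0.0667,0.0719,0.7],[0.6353,-0.7665,0.0667,0.0719,0.7],[0.6353,-0.7665,0.0667,0.0719,0.7],[0.6353,-0.7665,0.0667,0.0719,0.7],[0.6353,-0.7665,0.0667,0.0719,0.7],[0.6353,-0.7665,0.0667,0.0719,0.7],[0.6353,-0.7665,0.0667,0.0719,0.7],[0.6353,-0.7665,0.0667,0.0719,0.7],[0.6353,-0.7665,0.0667,0.0719,0.7],[0.6353,-0.7665,0.0667,0.0719,0.7],[0.6353,-0.7665,0.0667,0.0719,0.7],[0.6353,-0.7665,0.0667,0.0719,0.7],[0.6353,-0.7665,0.0667,0.0719,0.7],[0.6353,-0.7665,0.0667,0.0719,0.7],[0.6353,-0.7665,0.0667,0.0719,0.7]]},
  force=20,
)

```text
t: 2.2
tcp_pos: [0.4506, 0.1616, 0.2034]
tool_rot: [1.0, -0.001, -0.0, 0.0]
force: [0.8, -1.3, -0.1]
finger_gap: 0.698
gripper_force: 0.0
```

Converted, 0.178 m is 0.2373, 0.175 m is 0.2333.

Emit:
shift_gripper(
  ticks={"steps":[[0,0,0.0667,0,0.7],[0,0,0.1333,0,0.7],[0,0,0.2,0,0.7],[0,0,0.2333,0,0.7],[0,0,0.2373,0,0.7],[0,0,0.2373,0,0.7],[0,0,0.2373,0,0.7]]},
)

```text
t: 2.9
tcp_pos: [0.4517, 0.1627, 0.0267]
tool_rot: [1.0, -0.0, 0.001, -0.0]
force: [-0.2, 1.1, 0.8]
finger_gap: 0.696
gripper_force: 0.0
```

```bash
python3 - <<'E'
from h import *
for n in('top','scene'):
    T=snap(n)
    cv2.imwrite(f'pics/g_{n}.png',cv2.resize(T['pixels'][190:300,170:290,::-1] if n=='top' else T['pixels'][200:300,340:460,::-1],None,fx=4,fy=4))
cv2.imwrite('pics/g.png',np.vstack([cv2.imread('pics/g_top.png')[:260],cv2.imread('pics/g_scene.png')[:340]]))
E
```

```text
(no output)
```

View pics/g.png

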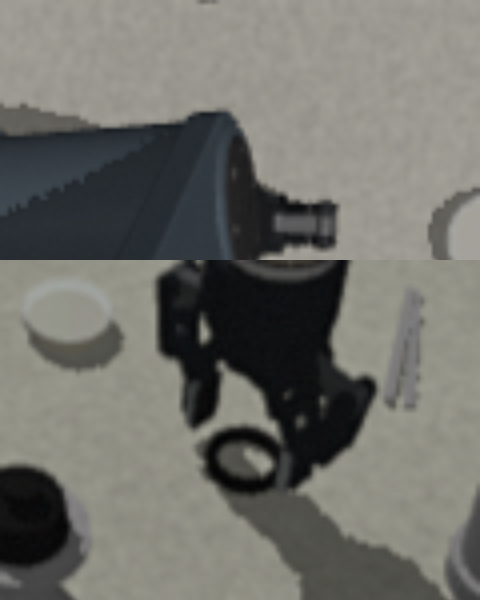

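The scene crop shows the ring at (240,460) between the two fingertips, (200,420) and (285,470), with the tips near the bench. Next I feel for the bench.

Converted, 0.004 m is 0.0053, 0.002 m is 0.0027.

Emit:
shift_gripper(
  ticks={"steps":[[0,0,0.0027,0,0.7],[0,0,0.0053,0,0.7],[0,0,0.0053,0,0.7],[0,0,0.0053,0,0.7]]},
)

```text
t: 3.4
tcp_pos: [0.4506, 0.1631, 0.0214]
tool_rot: [1.0, 0.0, 0.0, -0.0]
force: [0.3, 0.0, -0.2]
finger_gap: 0.702
gripper_force: 0.0
```

Emit:
shift_gripper(
  ticks={"steps":[[0,0,0.0013,0,0.7],[0,0,0.0027,0,0.7],[0,0,0.0027,0,0.7]]},
)

```text
t: 3.7
tcp_pos: [0.4505, 0.163, 0.0191]
tool_rot: [1.0, 0.0, -0.0, 0.0]
force: [-0.9, -0.3, -0.3]
finger_gap: 0.7
gripper_force: 0.0
```

Emit:
shift_gripper(
  ticks={"steps":[[0,0,0,0,0.62],[0,0,0,0,0.58],[0,0,0,0,0.5],[0,0,0,0,0.5],[0,0,0,0,0.4],[0,0,0,0,0.4]]},
  force=20,
)

```text
t: 4.3
tcp_pos: [0.4507, 0.163, 0.0197]
tool_rot: [1.0, -0.0, 0.0, -0.0]
force: [0.3, -0.0, 5.1]
finger_gap: 0.544
gripper_force: 22.6
```

Converted, -0.001 m is -0.0013, -1.5708 rad is -0.25.

Emit:
shift_gripper(
  ticks={"steps":[[0,0,-0.0013,0,0.7],[0,0,-0.0013,0,0.7],[0,0,-0.0013,-0.25,0.7],[0,0,-0.0013,-0.25,0.7],[0,0,-0.0013,-0.25,0.7],[0,0,-0.0013,-0.25,0.7],[0,0,-0.0013,-0.25,0.7],[0,0,-0.0013,-0.25,0.7],[0,0,-0.0013,-0.25,0.7],[0,0,-0.0013,-0.25,0.7],[0,0,-0.0013,-0.25,0.7],[0,0,-0.0013,-0.25,0.7],[0,0,-0.0013,-0.25,0.7],[0,0,-0.0013,-0.25,0.7],[0,0,-0.0013,-0.25,0.6],[0,0,-0.0013,-0.25,0.5],[0,0,-0.0013,-0.25,0.4],[0,0,-0.0013,-0.25,0.4],[0,0,-0.0013,-0.25,0.4]]},
  force=20,
)

```text
t: 6.2
tcp_pos: [0.4506, 0.163, 0.0204]
tool_rot: [0.707, 0.707, 0.0, 0.0]
force: [-0.3, 0.3, 3.4]
finger_gap: 0.533
gripper_force: 20.4
```

Converted, -0.13 m is -0.1733, -0.11 m is -0.1467.

Emit:
shift_gripper(
  ticks={"steps":[[0,0,-0.0267,0,0.4],[0,0,-0.08,0,0.4],[0,0,-0.1467,0,0.4],[0,0,-0.1733,0,0.4],[0,0,-0.1733,0,0.4],[0,0,-0.1733,0,0.4]]},
)

```text
t: 6.8
tcp_pos: [0.4504, 0.163, 0.1503]
tool_rot: [0.707, 0.707, 0.0, 0.0]
force: [0.8, 0.1, -0.8]
finger_gap: 0.533
gripper_force: 20.8
```

Converted, -0.259 m is -0.3453, 0.1627 m is 0.2169.

Emit:
shift_gripper(
  ticks={"steps":[[-0.0667,0,0,0,0.4],[-0.1333,0,0,0,0.4],[-0.2,0,0,0,0.4],[-0.2667,0.0267,0,0,0.4],[-0.32,0.0667,0,0,0.4],[-0.3453,0.12,0,0,0.4],[-0.3453,0.1733,0,0,0.4],[-0.3453,0.2067,0,0,0.4],[-0.3453,0.2169,0,0,0.4],[-0.3453,0.2169,0,0,0.4],[-0.3453,0.2169,0,0,0.4],[-0.3453,0.2169,0,0,0.4]]},
)

```text
t: 8.0
tcp_pos: [0.6112, -0.0954, 0.1497]
tool_rot: [0.707, 0.707, -0.001, -0.001]
force: [-0.1, 0.3, 0.4]
finger_gap: 0.534
gripper_force: 20.8
```

```bash
python3 - <<'E'
from h import *
T=snap('top');S=snap('scene')
a=cv2.resize(T['pixels'][130:210,290:410,::-1],None,fx=4,fy=4,interpolation=2);b=cv2.resize(S['pixels'][150:220,220:340,::-1],None,fx=4,fy=4,interpolation=2)
cv2.imwrite('pics/p1.png',np.vstack([a,b]))
E
```

```text
(no output)
```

View pics/p1.png

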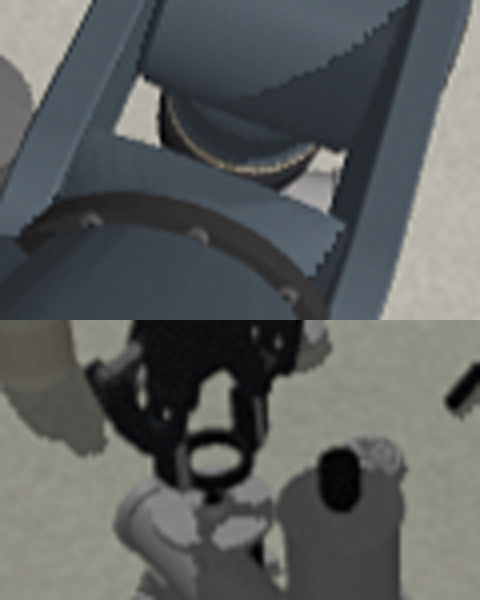

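The scene crop shows the gasket ring (215,460) held above the flange, about 30 mm up and roughly centred. Lowering.

Converted, 0.026 m is 0.0347, 0.024 m is 0.032.

Emit:
shift_gripper(
  ticks={"steps":[[0,0,0.016,0,0.4],[0,0,0.0267,0,0.4],[0,0,0.0293,0,0.4],[0,0,0.032,0,0.4],[0,0,0.0347,0,0.4],[0,0,0.0347,0,0.4]]},
)

```text
t: 8.7
tcp_pos: [0.6133, -0.096, 0.1241]
tool_rot: [0.707, 0.707, -0.0, -0.0]
force: [-0.0, 0.2, 0.3]
finger_gap: 0.534
gripper_force: 20.8
```

Emit:
shift_gripper(
  ticks={"steps":[[0,0,0.0013,0,0.4],[0,0,0.0027,0,0.4],[0,0,0.0033,0,0.4],[0,0,0.0033,0,0.4]]},
)

```text
t: 9.1
tcp_pos: [0.6133, -0.096, 0.1218]
tool_rot: [0.707, 0.707, 0.0, -0.0]
force: [0.7, -0.7, -0.3]
finger_gap: 0.536
gripper_force: 20.8
```

Converted, 0.001 m is 0.0013, 0.0005 m is 0.0007.

Emit:
shift_gripper(
  ticks={"steps":[[0,0,0.0007,0,0.4],[0,0,0.0013,0,0.4],[0,0,0.0013,0,0.4]]},
)

```text
t: 9.4
tcp_pos: [0.6132, -0.096, 0.1208]
tool_rot: [0.707, 0.707, -0.0, -0.0]
force: [0.4, 0.3, 0.3]
finger_gap: 0.536
gripper_force: 20.8
```

Emit:
shift_gripper(
  ticks={"steps":[[0,0,0.0007,0,0.4],[0,0,0.0013,0,0.4],[0,0,0.0013,0,0.4]]},
)

```text
t: 9.7
tcp_pos: [0.6133, -0.096, 0.1205]
tool_rot: [0.707, 0.707, 0.0, 0.0]
force: [-0.6, 1.2, 4.4]
finger_gap: 0.53
gripper_force: 21.2
```

Converted, -0.162 m is -0.216, -0.0495 m is -0.066.

Emit:
shift_gripper(
  ticks={"steps":[[0,0,0,0,0.58],[0,0,0,0,0.62],[0,0,0,0,0.66],[0,0,0,0,0.68],[0,0,-0.0133,0,0.7],[0,0,-0.0533,0,0.7],[0,0,-0.0933,0,0.7],[0,-0.0533,-0.0933,0,0.7],[-0.0267,-0.12,-0.0933,0,0.7],[-0.066,-0.1733,-0.08,0,0.7],[-0.066,-0.216,-0.08,0,0.7],[-0.066,-0.216,-0.08,0,0.7],[-0.066,-0.216,-0.08,0,0.7],[-0.066,-0.216,-0.08,0,0.7]]},
)

```text
t: 11.1
tcp_pos: [0.4531, -0.1462, 0.1806]
tool_rot: [0.707, 0.707, 0.0, 0.002]
force: [-0.5, -0.1, -1.2]
finger_gap: 0.7
gripper_force: 0.0
```

```bash
python3 - <<'E'
from h import *
T=snap('top');S=snap('scene')
a=cv2.resize(T['pixels'][130:210,290:410,::-1],None,fx=4,fy=4,interpolation=2);b=cv2.resize(S['pixels'][150:220,220:340,::-1],None,fx=4,fy=4,interpolation=2)
cv2.imwrite('pics/p2.png',np.vstack([a,b]))
print(band(T,344,175,22,.104,.118),band(T,344,175,22,.09,.104))
E
```

```text
(array([ 0.6117, -0.0962,  0.0472]), array([ 0.6115, -0.096 ,  0.0447,  0.0453]), 0.1095, 290) (array([ 0.6132, -0.0958,  0.0723]), array([ 0.6134, -0.0959,  0.0697,  0.0702]), 0.1008, 458)
```

View pics/p2.png

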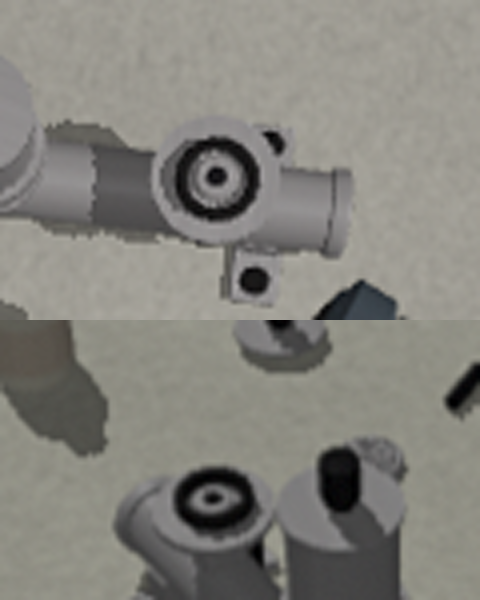

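The gasket lies flat round the spigot: top crop ring at (217,178), with the spigot's drain hole at (216,177). Now the screen: grasp, turn, regrasp.

Converted, 0.1605 m is 0.214, 0.1595 m is 0.2127.

Emit:
shift_gripper(
  ticks={"steps":[[0,0,0.0667,0,0.7],[0,0,0.1333,0,0.7],[0,0,0.1867,0,0.7],[0,0,0.208,0,0.7],[0,0,0.2127,0,0.7],[0,0,0.214,0,0.7],[0,0,0.214,0,0.65],[0,0,0.214,0,0.6],[0,0,0.214,0,0.5],[0,0,0.214,0,0.4],[0,0,0.214,0,0.4],[0,0,0.214,0,0.4]]},
  force=20,
)

```text
t: 12.4
tcp_pos: [0.4522, -0.1459, 0.0208]
tool_rot: [0.707, 0.707, 0.0, 0.002]
force: [0.5, 0.6, 6.0]
finger_gap: 0.545
gripper_force: 20.0
```

Converted, -0.001 m is -0.0013, 1.5708 rad is 0.25.

Emit:
shift_gripper(
  ticks={"steps":[[0,0,-0.0013,0,0.7],[0,0,-0.0013,0,0.7],[0,0,-0.0013,0.25,0.7],[0,0,-0.0013,0.25,0.7],[0,0,-0.0013,0.25,0.7],[0,0,-0.0013,0.25,0.7],[0,0,-0.0013,0.25,0.7],[0,0,-0.0013,0.25,0.7],[0,0,-0.0013,0.25,0.7],[0,0,-0.0013,0.25,0.7],[0,0,-0.0013,0.25,0.7],[0,0,-0.0013,0.25,0.7],[0,0,-0.0013,0.25,0.7],[0,0,-0.0013,0.25,0.7],[0,0,-0.0013,0.25,0.6],[0,0,-0.0013,0.25,0.5],[0,0,-0.0013,0.25,0.4],[0,0,-0.0013,0.25,0.4],[0,0,-0.0013,0.25,0.4]]},
  force=25,
)

```text
t: 14.3
tcp_pos: [0.4513, -0.1455, 0.0207]
tool_rot: [1.0, 0.0, 0.0, 0.0]
force: [-0.8, 0.6, 5.7]
finger_gap: 0.539
gripper_force: 25.1
```

Converted, -0.14 m is -0.1867, -0.11 m is -0.1467.

Emit:
shift_gripper(
  ticks={"steps":[[0,0,-0.0267,0,0.4],[0,0,-0.08,0,0.4],[0,0,-0.1467,0,0.4],[0,0,-0.1867,0,0.4],[0,0,-0.1867,0,0.4],[0,0,-0.1867,0,0.4]]},
)

```text
t: 14.9
tcp_pos: [0.4512, -0.1454, 0.1605]
tool_rot: [1.0, 0.0, 0.0, 0.0]
force: [-0.6, 0.3, -1.5]
finger_gap: 0.542
gripper_force: 26.2
```

Converted, 0.1616 m is 0.2155, -0.0494 m is -0.0659.

Emit:
shift_gripper(
  ticks={"steps":[[0.0533,-0.0133,0,0,0.4],[0.1067,-0.04,0,0,0.4],[0.16,-0.0659,0,0,0.4],[0.2,-0.0659,0,0,0.4],[0.2155,-0.0659,0,0,0.4],[0.2155,-0.0659,0,0,0.4],[0.2155,-0.0659,0.0133,0,0.4],[0.2155,-0.0659,0.024,0,0.4],[0.2155,-0.0659,0.0293,0,0.4],[0.2155,-0.0659,0.0333,0,0.4],[0.2155,-0.0659,0.036,0,0.4],[0.2155,-0.0659,0.0367,0,0.4],[0.2155,-0.0659,0.0367,0,0.4]]},
)

```text
t: 16.2
tcp_pos: [0.613, -0.0962, 0.1331]
tool_rot: [1.0, -0.0, 0.0, 0.0]
force: [0.2, -0.7, -0.8]
finger_gap: 0.536
gripper_force: 26.2
```

Converted, 0.001 m is 0.0013, 0.0005 m is 0.0007.

Emit:
shift_gripper(
  ticks={"steps":[[0,0,0.0007,0,0.4],[0,0,0.0013,0,0.4],[0,0,0.0013,0,0.4]]},
)

```text
t: 16.5
tcp_pos: [0.6129, -0.0961, 0.1319]
tool_rot: [1.0, 0.0, 0.0, 0.0]
force: [-1.6, 0.0, -1.2]
finger_gap: 0.542
gripper_force: 26.2
```

Emit:
shift_gripper(
  ticks={"steps":[[0,0,0.0007,0,0.4],[0,0,0.0013,0,0.4],[0,0,0.0013,0,0.4]]},
)

```text
t: 16.8
tcp_pos: [0.6129, -0.0961, 0.1308]
tool_rot: [1.0, -0.0, 0.0, -0.0]
force: [-0.0, 0.8, -1.4]
finger_gap: 0.538
gripper_force: 26.2
```

Converted, 0.001 m is 0.0013, 0.0005 m is 0.0007.

Emit:
shift_gripper(
  ticks={"steps":[[0,0,0.0007,0,0.4],[0,0,0.0013,0,0.4],[0,0,0.0013,0,0.4]]},
)

```text
t: 17.1
tcp_pos: [0.6129, -0.0961, 0.1308]
tool_rot: [1.0, 0.0, 0.0, 0.0]
force: [-2.3, 0.5, 4.9]
finger_gap: 0.538
gripper_force: 26.7
```

```bash
python3 - <<'E'
from station import manip, camrig, workorder
print([manip.sense()[k] for k in('force','tcp_pos')])
E
```

```text
[array([-2.29401571,  0.47503072,  4.93688153]), array([ 0.61294673, -0.09610203,  0.13075266])]
```

Converted, -0.4119 m is -0.5492, -0.2054 m is -0.2739, -1.5 rad is -0.2387.

Emit:
shift_gripper(
  ticks={"steps":[[0,0,0,0,0.58],[0,0,0,0,0.62],[0,0,0,0,0.66],[0,0,0,0,0.7],[0,0,-0.0133,0,0.75],[0,0,-0.0533,0,0.95],[0,0,-0.0933,0,0.95],[-0.0533,0,-0.0933,0,0.95],[-0.12,0,-0.0933,0,0.95],[-0.1867,0,-0.0933,0,0.95],[-0.24,-0.04,-0.0933,-0.0239,0.95],[-0.2739,-0.0933,-0.0933,-0.0477,0.95],[-0.2739,-0.16,-0.0933,-0.0716,0.95],[-0.2739,-0.2267,-0.0933,-0.0955,0.95],[-0.2739,-0.2933,-0.0933,-0.1194,0.95],[-0.2739,-0.36,-0.0933,-0.1432,0.95],[-0.2739,-0.4267,-0.0933,-0.1671,0.95],[-0.2739,-0.4933,-0.0933,-0.191,0.95],[-0.2739,-0.5492,-0.0933,-0.2149,0.95],[-0.2739,-0.5492,-0.0933,-0.2387,0.95]]},
)

```text
t: 19.1
tcp_pos: [0.4081, 0.321, 0.2009]
tool_rot: [0.728, 0.686, 0.003, 0.0]
force: [-0.0, -0.6, 0.0]
finger_gap: 0.945
gripper_force: 0.0
```

Emit:
shift_gripper(
  ticks={"steps":[[0,0,0,-0.0113,0.95],[0,0,0,-0.0113,0.95],[0,0,0,-0.0113,0.95]]},
)

```text
t: 19.4
tcp_pos: [0.4076, 0.3158, 0.2002]
tool_rot: [0.708, 0.707, 0.0, 0.0]
force: [-0.2, -0.3, -0.0]
finger_gap: 0.953
gripper_force: 0.0
```

```bash
python3 - <<'E'
from h import *
T=snap('top');S=snap('scene')
a=cv2.resize(T['pixels'][130:210,290:410,::-1],None,fx=4,fy=4,interpolation=2);b=cv2.resize(S['pixels'][150:220,220:340,::-1],None,fx=4,fy=4,interpolation=2)
cv2.imwrite('pics/p3.png',np.vstack([a,b]))
print(band(T,344,175,22,.114,.128),band(T,344,175,22,.104,.1145),band(T,344,175,22,.09,.104))
E
```

```text
(array([ 0.6123, -0.0964,  0.0478]), array([ 0.6123, -0.0962,  0.0457,  0.0463]), 0.1189, 374) (array([ 0.5911, -0.097 ,  0.0177]), array([ 0.5938, -0.097 ,  0.0117,  0.017 ]), 0.108, 11) (array([ 0.6132, -0.0958,  0.0723]), array([ 0.6131, -0.0957,  0.0698,  0.0706]), 0.1007, 417)
```

View pics/p3.png

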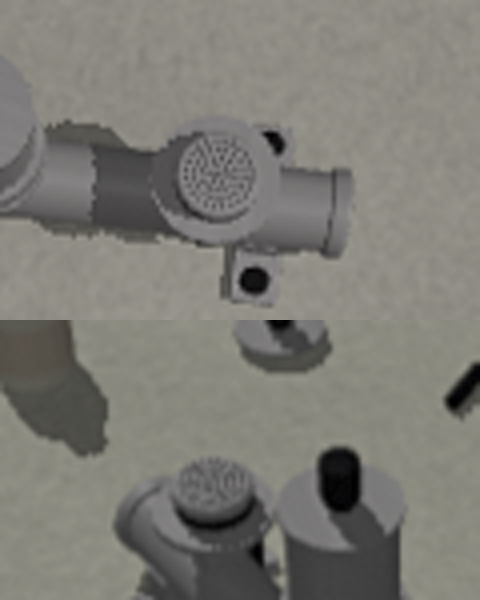

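The screen sits level and centred on the gasket: top crop disc at (218,176), measured within 1 mm of the gasket. Now the funnel.

Converted, 0.132 m is 0.176, 0.13 m is 0.1733.

Emit:
shift_gripper(
  ticks={"steps":[[0,0,0.04,0,0.95],[0,0,0.0933,0,0.95],[0,0,0.1467,0,0.95],[0,0,0.1733,0,0.95],[0,0,0.176,0,0.95],[0,0,0.176,0,0.9],[0,0,0.176,0,0.8],[0,0,0.176,0,0.75],[0,0,0.176,0,0.7],[0,0,0.176,0,0.6],[0,0,0.176,0,0.55],[0,0,0.176,0,0.55],[0,0,0.176,0,0.55]]},
  force=30,
)

```text
t: 20.8
tcp_pos: [0.4084, 0.3162, 0.0692]
tool_rot: [0.707, 0.707, 0.001, 0.0]
force: [0.3, -1.2, 5.2]
finger_gap: 0.687
gripper_force: 31.4
```

Converted, -0.16 m is -0.2133, -0.14 m is -0.1867.

Emit:
shift_gripper(
  ticks={"steps":[[0,0,-0.0133,0,0.55],[0,0,-0.0667,0,0.55],[0,0,-0.1333,0,0.55],[0,0,-0.1867,0,0.55],[0,0,-0.2133,0,0.55],[0,0,-0.2133,0,0.55],[0,0,-0.2133,0,0.55]]},
)

```text
t: 21.5
tcp_pos: [0.4066, 0.3155, 0.2277]
tool_rot: [0.707, 0.707, -0.0, -0.0]
force: [-0.0, -0.1, -3.0]
finger_gap: 0.687
gripper_force: 34.6
```

```bash
python3 - <<'E'
from h import *
S=snap('scene')
cv2.imwrite('pics/p4.png',cv2.resize(S['pixels'][120:300,360:560,::-1],None,fx=3,fy=3))
E
```

```text
(no output)
```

View pics/p4.png

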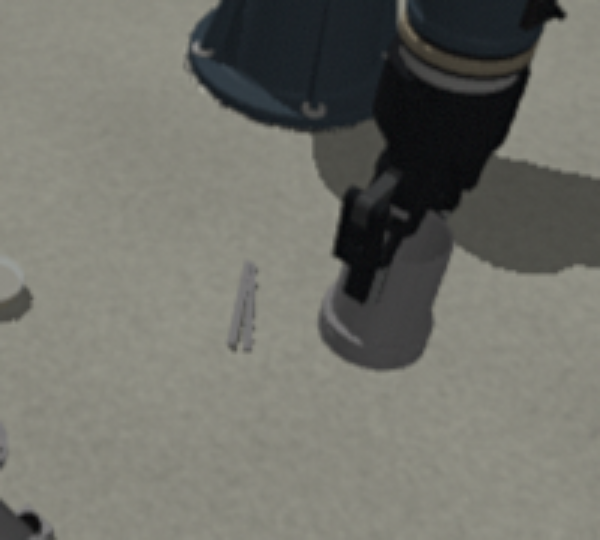

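The funnel hangs upright in the fingers (foot at (378,340) in the crop); its slight lean is perspective. Carrying it round in front of the holder to the head.

Converted, -0.412 m is -0.5493, 0.206 m is 0.2747.

Emit:
shift_gripper(
  ticks={"steps":[[-0.04,0.0133,0,0,0.55],[-0.0933,0.0133,0,0,0.55],[-0.16,0.0133,0,0,0.55],[-0.2267,0.0133,0,0,0.55],[-0.2933,0.0133,0,0,0.55],[-0.36,0.0133,0,0,0.55],[-0.4267,0.0133,0,0,0.55],[-0.4933,0.0267,0,0,0.55],[-0.5333,0.0667,0,0,0.55],[-0.5493,0.12,0,0,0.55],[-0.5493,0.1733,0,0,0.55],[-0.5493,0.2267,0,0,0.55],[-0.5493,0.26,0,0,0.55],[-0.5493,0.2747,0,0,0.55],[-0.5493,0.2747,0,0,0.55],[-0.5493,0.2747,0,0,0.55],[-0.5493,0.2747,0,0,0.55]]},
)

```text
t: 23.25
tcp_pos: [0.6115, -0.0958, 0.2271]
tool_rot: [0.707, 0.707, -0.001, -0.001]
force: [0.2, 0.1, -2.5]
finger_gap: 0.682
gripper_force: 34.5
```

```bash
python3 - <<'E'
from h import *
S=snap('scene')
cv2.imwrite('pics/p5.png',cv2.resize(S['pixels'][100:250,200:350,::-1],None,fx=3.6,fy=3.6))
E
```

```text
(no output)
```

View pics/p5.png

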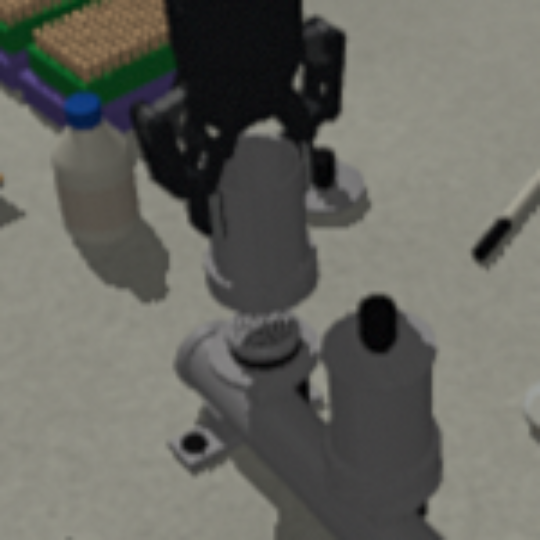

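The funnel (262,280) hangs directly above the screen (265,335), clear of the holder. Lowering.

Converted, 0.052 m is 0.0693, 0.051 m is 0.068.

Emit:
shift_gripper(
  ticks={"steps":[[0,0,0.0267,0,0.55],[0,0,0.0427,0,0.55],[0,0,0.048,0,0.55],[0,0,0.0533,0,0.55],[0,0,0.0587,0,0.55],[0,0,0.064,0,0.55],[0,0,0.068,0,0.55],[0,0,0.0693,0,0.55],[0,0,0.0693,0,0.55]]},
)

```text
t: 24.2
tcp_pos: [0.6135, -0.0962, 0.1757]
tool_rot: [0.707, 0.707, -0.0, -0.0]
force: [0.2, 0.5, -2.6]
finger_gap: 0.69
gripper_force: 34.5
```

Emit:
shift_gripper(
  ticks={"steps":[[0,0,0.0009,0,0.55],[0,0,0.0019,0,0.55],[0,0,0.0019,0,0.55]]},
)

```text
t: 24.5
tcp_pos: [0.6135, -0.0962, 0.1745]
tool_rot: [0.707, 0.707, 0.0, 0.0]
force: [0.3, 0.0, -3.3]
finger_gap: 0.685
gripper_force: 34.5
```

Converted, 0.001 m is 0.0013, 0.0005 m is 0.0007.

Emit:
shift_gripper(
  ticks={"steps":[[0,0,0.0007,0,0.55],[0,0,0.0013,0,0.55],[0,0,0.0013,0,0.55]]},
)

```text
t: 24.8
tcp_pos: [0.6135, -0.0962, 0.1734]
tool_rot: [0.707, 0.707, -0.0, -0.0]
force: [-0.6, -0.2, -2.9]
finger_gap: 0.686
gripper_force: 34.5
```

Converted, 0.001 m is 0.0013, 0.0005 m is 0.0007.

Emit:
shift_gripper(
  ticks={"steps":[[0,0,0.0007,0,0.55],[0,0,0.0013,0,0.55],[0,0,0.0013,0,0.55]]},
)

```text
t: 25.1
tcp_pos: [0.6135, -0.0962, 0.1733]
tool_rot: [0.707, 0.707, 0.0, 0.0]
force: [-1.8, 0.6, 3.7]
finger_gap: 0.689
gripper_force: 35.0
```

Converted, -0.2069 m is -0.2759, -0.1941 m is -0.2588.

Emit:
shift_gripper(
  ticks={"steps":[[0,0,0,0,0.72],[0,0,0,0,0.76],[0,0,0,0,0.8],[0,0,0,0,0.9],[0,0,-0.0133,0,0.95],[0,0,-0.0533,0,0.95],[0,0,-0.1067,0,0.95],[0,-0.04,-0.1067,0,0.7],[0,-0.1067,-0.1067,0,0.5],[-0.04,-0.16,-0.1067,0,0.5],[-0.0933,-0.2,-0.1067,0,0.5],[-0.1467,-0.24,-0.1067,0,0.5],[-0.2,-0.2667,-0.1067,0,0.5],[-0.24,-0.2759,-0.1067,0,0.5],[-0.2588,-0.2759,-0.1067,0,0.5],[-0.2588,-0.2759,-0.1067,0,0.5],[-0.2588,-0.2759,-0.1067,0,0.5],[-0.2588,-0.2759,-0.1067,0,0.5]]},
)

```text
t: 26.9
tcp_pos: [0.4068, -0.2886, 0.2523]
tool_rot: [0.706, 0.708, 0.0, -0.001]
force: [-0.6, 0.7, -0.6]
finger_gap: 0.502
gripper_force: 0.0
```

```bash
python3 - <<'E'
from h import *
T=snap('top');S=snap('scene')
cv2.imwrite('pics/p6.png',np.vstack([cv2.resize(d['pixels'][a:b,c:e,::-1],None,fx=4,fy=4) for d,a,b,c,e in((T,130,200,290,410),(S,140,220,220,340))]))
print(band(T,344,170,26,.185,.205))
E
```

```text
(array([ 0.6118, -0.0948,  0.0609]), array([ 0.6116, -0.0949,  0.0579,  0.0594]), 0.1942, 183)
```

View pics/p6.png

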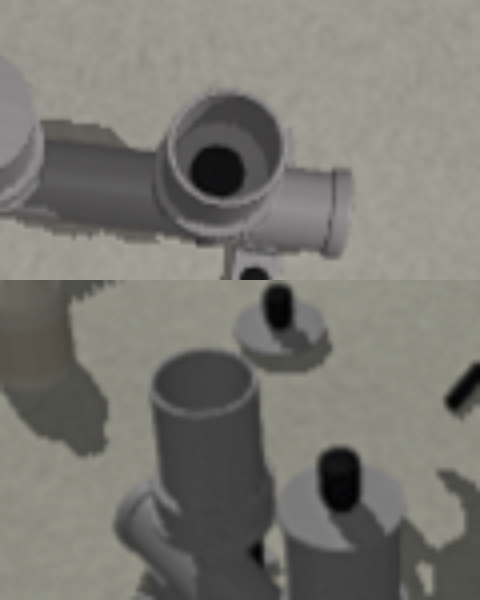

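The funnel stands upright and seated: top crop mouth at (228,148), rim measured at z 0.194. Now the lid.

Converted, 0.2125 m is 0.2833, 0.208 m is 0.2773.

Emit:
shift_gripper(
  ticks={"steps":[[0,0,0.0667,0,0.5],[0,0,0.1333,0,0.5],[0,0,0.2,0,0.5],[0,0,0.2533,0,0.5],[0,0,0.2773,0,0.5],[0,0,0.2833,0,0.5],[0,0,0.2833,0,0.5],[0,0,0.2833,0,0.4],[0,0,0.2833,0,0.3],[0,0,0.2833,0,0.25],[0,0,0.2833,0,0.15],[0,0,0.2833,0,0.1],[0,0,0.2833,0,0.1]]},
  force=30,
)

```text
t: 28.3
tcp_pos: [0.4073, -0.2909, 0.0414]
tool_rot: [0.707, 0.707, 0.0, 0.002]
force: [1.1, 0.2, 6.9]
finger_gap: 0.247
gripper_force: 29.1
```

Converted, -0.212 m is -0.2827, -0.2 m is -0.2667.

Emit:
shift_gripper(
  ticks={"steps":[[0,0,-0.0133,0,0.1],[0,0,-0.0667,0,0.1],[0,0,-0.1333,0,0.1],[0,0,-0.2,0,0.1],[0,0,-0.2667,0,0.1],[0,0,-0.2827,0,0.1],[0,0,-0.2827,0,0.1],[0,0,-0.2827,0,0.1]]},
)

```text
t: 29.1
tcp_pos: [0.4059, -0.2896, 0.2518]
tool_rot: [0.707, 0.707, -0.0, -0.0]
force: [0.8, 0.7, -1.2]
finger_gap: 0.25
gripper_force: 29.7
```

```bash
python3 - <<'E'
from h import *
S=snap('scene')
cv2.imwrite('pics/p7.png',cv2.resize(S['pixels'][70:190,220:380,::-1],None,fx=3.6,fy=3.6))
E
```

```text
(no output)
```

View pics/p7.png

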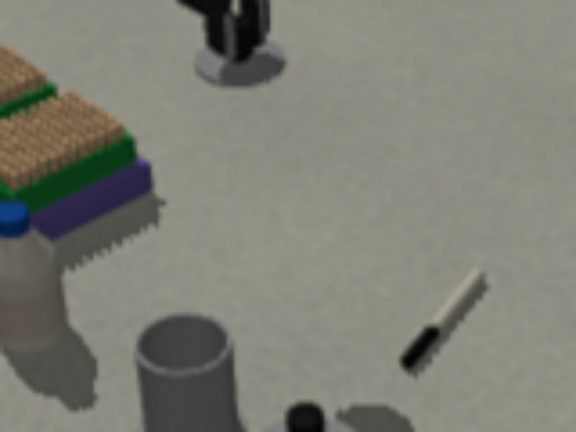

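The lid (238,62) is held level by the knob, clear of everything. Carrying it over.

Converted, 0.2069 m is 0.2759, 0.1948 m is 0.2597.

Emit:
shift_gripper(
  ticks={"steps":[[0.0267,0.0267,-0.0133,0,0.1],[0.08,0.0533,-0.0133,0,0.1],[0.1333,0.08,-0.0133,0,0.1],[0.1867,0.12,-0.0133,0,0.1],[0.24,0.16,-0.0133,0,0.1],[0.2597,0.2133,-0.0133,0,0.1],[0.2597,0.2533,-0.0133,0,0.1],[0.2597,0.2707,-0.0133,0,0.1],[0.2597,0.2759,-0.0133,0,0.1],[0.2597,0.2759,0,0,0.1],[0.2597,0.2759,0,0,0.1],[0.2597,0.2759,0,0,0.1],[0.2597,0.2759,0,0,0.1]]},
)

```text
t: 30.45
tcp_pos: [0.6127, -0.0958, 0.2519]
tool_rot: [0.707, 0.707, -0.0, -0.0]
force: [-0.2, 0.3, -2.3]
finger_gap: 0.243
gripper_force: 29.7
```

```bash
python3 - <<'E'
from h import *
S=snap('scene')
cv2.imwrite('pics/p8.png',cv2.resize(S['pixels'][100:230,210:350,::-1],None,fx=4,fy=4))
E
```

```text
(no output)
```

View pics/p8.png

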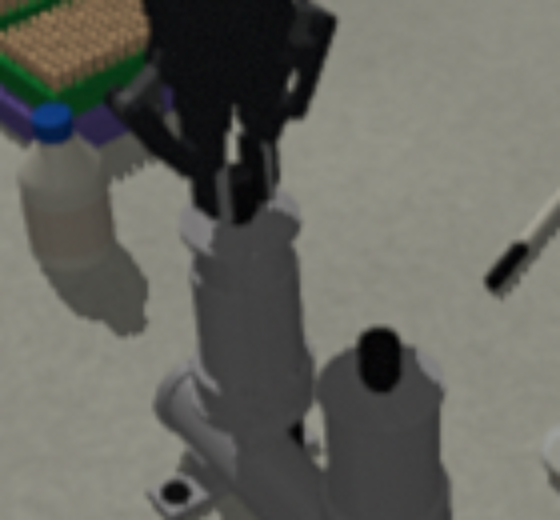

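The lid (242,222) hangs just above the mouth, centred. Lowering gently.

The manual's scale: shifts go in shares of 0.75 m and turns go in shares of 2 pi rad. Converting my numbers, 0.023 m is 0.0307, 0.021 m is 0.028.

Emit:
shift_gripper(
  ticks={"steps":[[0,0,0.0107,0,0.1],[0,0,0.0173,0,0.1],[0,0,0.0213,0,0.1],[0,0,0.0253,0,0.1],[0,0,0.028,0,0.1],[0,0,0.0307,0,0.1],[0,0,0.0307,0,0.1]]},
)

```text
t: 31.2
tcp_pos: [0.6134, -0.0954, 0.2286]
tool_rot: [0.707, 0.707, -0.0, -0.0]
force: [0.0, 0.2, -1.4]
finger_gap: 0.243
gripper_force: 29.7
```

Emit:
shift_gripper(
  ticks={"steps":[[0,0,0.0007,0,0.1],[0,0,0.0013,0,0.1],[0,0,0.0013,0,0.1]]},
)

```text
t: 31.5
tcp_pos: [0.6135, -0.0955, 0.228]
tool_rot: [0.707, 0.707, 0.0, 0.0]
force: [0.3, -0.8, -1.0]
finger_gap: 0.25
gripper_force: 29.7
```

Converted, 0.001 m is 0.0013, 0.0005 m is 0.0007.

Emit:
shift_gripper(
  ticks={"steps":[[0,0,0.0007,0,0.1],[0,0,0.0013,0,0.1],[0,0,0.0013,0,0.1]]},
)

```text
t: 31.8
tcp_pos: [0.6136, -0.0955, 0.2274]
tool_rot: [0.707, 0.707, 0.0, 0.0]
force: [0.2, 0.3, 2.3]
finger_gap: 0.25
gripper_force: 30.1
```

Converted, -0.2 m is -0.2667, -0.19 m is -0.2533.

Emit:
shift_gripper(
  ticks={"steps":[[0,0,0,0,0.28],[0,0,0,0,0.32],[0,0,0,0,0.38],[0,0,0,0,0.45],[0,0,-0.0133,0,0.5],[0,0,-0.0533,0,0.5],[0,0,-0.1067,0,0.5],[0,-0.0667,-0.1067,0,0.5],[0,-0.1333,-0.1067,0,0.5],[-0.0533,-0.1733,-0.1067,0,0.5],[-0.1067,-0.2133,-0.1067,0,0.5],[-0.16,-0.24,-0.1067,0,0.5],[-0.1867,-0.2533,-0.1067,0,0.5],[-0.2,-0.2667,-0.1067,0,0.5],[-0.2,-0.2667,-0.1067,0,0.5],[-0.2,-0.2667,-0.1067,0,0.5]]},
)

```text
t: 33.4
tcp_pos: [0.4137, -0.2455, 0.3074]
tool_rot: [0.707, 0.707, 0.0, 0.0]
force: [0.2, -0.1, 0.1]
finger_gap: 0.502
gripper_force: 0.0
```

```bash
python3 - <<'E'
from h import *
T=snap('top');S=snap('scene')
cv2.imwrite('pics/p9.png',np.vstack([cv2.resize(d['pixels'][a:b,c:e,::-1],None,fx=3.2,fy=3.2) for d,a,b,c,e in((T,120,200,250,420),(S,130,230,210,380))]))
for n,u,v,r,a,b in [('lid',344,168,30,.19,.208),('knob',346,163,20,.212,.25),('holder',284,158,22,.18,.215),('petri',292,250,18,.01,.03),('bottle',470,205,25,.09,.13)]: print(n,band(T,u,v,r,a,b))
E
```

```text
lid (array([ 0.6123, -0.0958,  0.0662]), array([ 0.6123, -0.0955,  0.064 ,  0.0648]), 0.1988, 742)
knob (array([ 0.6101, -0.0957,  0.0248]), array([ 0.6109, -0.0951,  0.0203,  0.0235]), 0.2281, 117)
holder (array([0.6249, 0.0335, 0.066 ]), array([0.625 , 0.0334, 0.0638, 0.0642]), 0.1989, 744)
petri (array([0.4448, 0.0141, 0.0567]), array([0.4445, 0.0144, 0.0546, 0.0548]), 0.0159, 445)
bottle (array([ 0.5558, -0.3775,  0.0413]), array([ 0.5541, -0.3778,  0.0329,  0.0387]), 0.1141, 226)
```

View pics/p9.png

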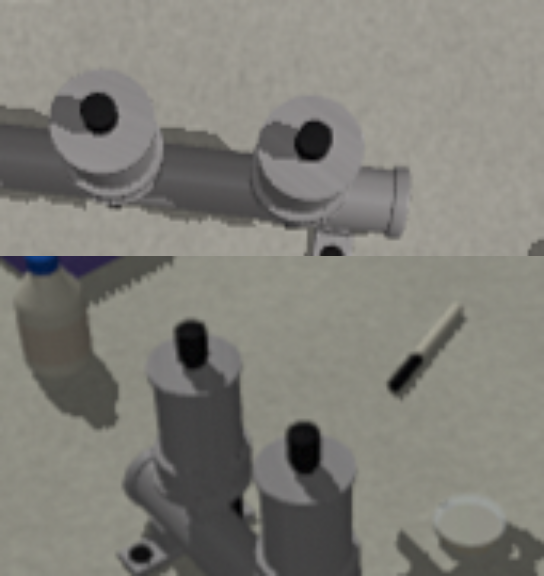

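The rebuilt holder (top crop (310,150)) matches its neighbour (105,122): lid tops measure z 0.1988 and 0.1989, and nothing else has moved. Handing in.

```bash
python3 -c "
from station import manip, camrig, workorder
print(workorder.sign_off())"
```

```text
the job is handed in; nothing more can be done
None
```

The filter holder is back together on the bare place: gasket, screen, funnel and lid each seated and let go in that order, with the lid at the same height as the neighbouring holder's and the other items unmoved; handed in at about 33 s, with no verdict returned.

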